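# Fit the pinch dust cap on the upward lens

## Task

The imaging rig is being put to bed: put the big dust cap (black, with the two orange finger tabs) on the upward-looking lens of the camera station. Pinch its tabs fully in, carry it over, set it into the rim and press it down gently against its sprung seal - never hard, or the focus barrel shifts - then let the tabs spring out under the rim so that it stays locked, level and centred when you let go. Leave everything else on the table where it is.

Things in the scene. Friction and masses are not known exactly. Their poses are not given: they have to be found in the camera images.
- cap_mid (a point): Centre of the big dust cap, on its axis, 19 mm above its underside; the cap lies face up on the table, z out of its top. Black plate 88 mm across, 10 to 15 mm above the underside; below it a spigot 71.6 mm across, 10 mm deep, chamfered to 65 mm at its foot; on top two upright orange finger wings, on the +y and -y sides. 90 to 125 g in all.
- cap_wing_a (a point): Middle of the outer face of the orange wing on the cap's +y side (it moves with its tab; the -y one mirrors it). Each wing: 30 mm wide along x, 5 mm thick, from the plate's top (15 mm above the underside) up to 38 mm. The outer faces are 58 mm apart at rest, 40 mm fully pinched: pinch along the cap's y axis, from above.
- cap_plate (a point): Middle of the plate's top, 15 mm above the underside. Fingertips may rest on the plate beside the wings: that is the place to press. Under the plate's edge a sprung seal ring, 86 mm across, hangs 4.5 mm below the plate and meets the lens rim first: 2.4 N to start it, 1.2 N more per mm, 7.2 N when it is up against its stop, 4 mm higher.
- cap_tab_a (a joint): How far the +y tab is pinched in, m: 0 sprung out, 0.009 fully in; its spring takes 1.8 N at 0, 7.2 N at 0.009. The tab carries a tooth 0.5 to 3.5 mm above the cap's underside, its outer edge 43 mm from the axis at 0 and 34 mm at 0.009. Above 0.007 the teeth pass the rim; locked in the rim's groove it reads about 0.003; on the bore above the groove 0.006.
- cap_tab_b (a joint): The same for the -y tab.
- lens: Camera station, fixed to the table: aluminium base plate 100 x 100 x 12 mm, cream camera body, black lens looking straight up. Origin at the centre of the base's underside, on the lens axis, z up. The lens ends in a focus barrel 88 mm across, open at the top, that slides in and out: its rim is 150 to 174 mm above the origin, by the focus, which is not measured: see it or feel for it.
- lens_low (a point): Point on the lens axis 150 mm above the base's underside: the lowest that the rim can be. The rim: a lip 4 mm deep with a bore of 74 mm; under it an inner groove all round, 80 mm across, down to 16 mm below the rim. The barrel is held by friction only: pressing the cap down on it with more than 18 N shifts the focus.
- lens_high (a point): Point on the lens axis 174 mm above the base's underside: the highest that the rim can be. With the cap pressed right down the teeth are 2 mm below the lip. The seal must be pushed up 2 mm or more (about 5 N) while the tabs are let out; then it lifts the cap until the teeth bear on the lip from below, the plate's top 7.5 mm above the rim.
- small_cap: Bystander: a plain black push-on cap, 48 mm across, 16 mm high, no tabs; it does not fit this lens. Origin under its centre.
- objective_can: Bystander: white tube with black screw top, 45 mm across, 64 mm high. Origin under its centre.
- filter_box: Bystander: flat grey and blue box 66 x 66 x 22 mm. Origin under its centre.
- dish: Bystander: lidded culture dish 62 mm across, 14 mm high. Origin under its centre.
- hex_driver: Bystander: driver with red handle lying along its x axis, 170 mm long, 26 mm thick. Origin under its middle.
- air_blower: Bystander: dark red blower bulb standing on its foot, 60 mm across, 110 mm high. Origin under its centre.
There are look-alikes about, which are no part of the job. What is shaped like the part that bears cap_mid but purple is not meant.

How it is judged:
By the outcome, as a careful person would: the job done as asked, in the order asked, and still so for the second after the job is handed in, with the robot touching nothing.
It also fails if it takes over 58 s, if anything falls off the work surface, if the arm or the gripper's body presses on something with over 40 N, if the wrist force passes 120 N, or if a joint passes its speed limit or range.

## Robot

A 7-joint arm with a two-finger parallel gripper is mounted at the origin on the work surface. World frame = base frame: x ahead of the robot, y to its left, z up, the work surface at z = 0. Lengths are in m, angles in rad, forces in N, time in s.
With the tool pointing down it reaches from about 0.4 to 0.85 m from the base axis. Payload 10.4 kg.
Tool frame: the origin (TCP) lies midway between the tips of the shut fingers; the grasp point (between the pads) lies 19 mm behind it (r.grasp_offset is the distance from the TCP to the grasp point, in m); x points along the fingers, y is the direction in which the jaws open and shut, and the axes are right-handed (so a half turn about x gives the same grasp; the last joint's range is limited). The gripper opens to 87 mm and grips with 3 to 60 N. Pads are 19 mm wide; open, the fingers measure 117 mm over their backs; the gripper's body (75 mm by 190 mm) begins 51 mm behind the grasp point.
Start: joints at [-1.351, 0.332, -0.065, 1.46, 0.022, 1.35, -0.088], TCP at [0.15, 0.607, 0.223] pointing down, gripper open.
Joint ranges: [-2.6, 2.6], [-0.5, 2.12], [-1.47, 1.34], [0.16, 2.42], [-1.27, 4.41], [0.06, 2.06], [-2.6, 2.6]. Speed limits (rad/s): [2.22, 2.22, 2.79, 2.79, 3.14, 3.14, 3.14].

## Interface

Orientations are given as a unit quaternion [x, y, z, w].
In Python, from bench import r, vision, close_job gives the robot as it stands. The module is installed in compiled form; this text tells all that it offers.
- The arm moves only by the shell command python3 -m pendant 'ROWS' [OPENING] [FORCE]. ROWS is text: rows parted by semicolons, each of 6 numbers parted by spaces: the shift along the tool's x, y, z in units of 0.25 m (1.0 is 0.25 m), then the turn, a rotation vector about the tool's x, y, z in units of 1.5 rad (1.0 is 1.5 rad). A call has 1 to 8 rows; each row is the pose to reach, as a shift and turn from the pose commanded when the call began, along the tool's axes at that moment; what a row does not reach only later rows make up. A row lasts 1/10 s, in which the tool goes at most 50 mm and 8.59 degrees, less where a joint would pass 70% of its speed; a pose out of reach is approached as far as the arm can. A call with a number of a shift or a turn outside -1 to 1 is refused whole. A call with a gripper value outside its range is refused whole. OPENING is the gripper command: -1 is shut, 1 is fully open, values between are in proportion, set as the call begins (- or left out, the last holds). The fingers move at their own pace and stop on an object; FORCE is the grip in N (left out, the last holds). Time passes only in rows, so rows that repeat a pose let the fingers close. It gives the time, the measured TCP pose, the force and the opening at its end, in the units of the state.
- r.read_state(): the state, without advancing time (a new reading comes with each control period).
- vision.camera(name): name is "scene" or "top" or "wrist"; returns (picture, depth): 400x640x3 uint8, blue, green, red; 400x640 float32, m along the optical axis (not along the pixel's ray), 0 where there is no reading.
- vision.get_calibration(name): a dict with "camera_matrix" (3x3 intrinsics, pixels), "rvec" (rotation vector, rad) and "tvec" (3), from world to camera coordinates, as OpenCV has them. Camera axes: x right, y down, z forward; pixel columns grow to the right and rows downward; lengths in m; the calibration is good to about 2 mm. A picture is of the moment at which its call begins: read the wrist's pose just before it. get_calibration takes no time and is no camera call; for the wrist camera it gives the pose at the moment of the call.
- close_job(): hands the job in, once; it reports no verdict.
The state is a dict: "time": time; "joint_positions": joint angles; "joint_vel": joint speeds; "joint_torque": joint torques, N m; "ee_pos": TCP position; "eef_rot": TCP orientation; "ft_force": force on the tool from outside, world axes, zero at the start; "torque": the same for the moment, N m; "width": finger opening in m.
Only numpy, scipy, OpenCV 4.12 (cv2) and the standard library are available. Lean on these libraries where they do the work, as an engineer would, in place of code of your own. Each camera call takes 0.05 s, during which the arm holds its last target. There are 200 camera calls.

## Working session

There is one attempt and no reset: what is moved stays moved. The work goes in short steps, Python scripts to look and compute and a shell command to move; the robot and the scene stay as the last step left them, time stands still between calls to the robot, and variables do not carry over. Pictures are saved under pics/ and viewed, about 8 in all and at most 12, crops included, and the job is handed in when it is done.

```bash
mkdir -p pics
cat > h.py <<'E'
import numpy as np, cv2
from bench import r, vision
from scipy.spatial.transform import Rotation as R
def cloud(name):
    c=vision.get_calibration(name); img,d=vision.camera(name)
    K=np.array(c["camera_matrix"]);Rm=cv2.Rodrigues(np.array(c["rvec"],float))[0];t=np.array(c["tvec"]).ravel()
    v,u=np.mgrid[:400,:640]
    P=np.stack([(u-K[0,2])/K[0,0]*d,(v-K[1,2])/K[1,1]*d,d],-1)
    return img,d,(P-t)@Rm
E
python3 - <<'E'
from h import *
s=r.read_state();print(s)
for n in("scene","top"):
    i,d,W=cloud(n);np.savez(n,i=i,d=d,W=W);cv2.imwrite(f"pics/{n}.png",i)
E
```

```text
{'time': 0.0, 'joint_positions': array([-1.35061299,  0.33287204, -0.06470867,  1.4610008 ,  0.02163958,
        1.34990982, -0.0884895 ]), 'joint_vel': array([ 5.17938655e-04,  4.27750347e-05, -1.83199175e-04,  5.25877736e-04,
        5.66489797e-04,  2.24915931e-03,  8.50730872e-04]), 'joint_torque': array([-2.31500826e-04, -6.23279500e+01,  2.43067770e-02, -3.89893878e+01,
       -6.14180812e-02,  3.99849960e-02,  1.32911555e-04]), 'ee_pos': array([0.15016866, 0.60626052, 0.22172549]), 'eef_rot': array([ 0.08508146,  0.70193111, -0.08613607,  0.70187922]), 'ft_force': array([-0.338954  , -0.22523769,  0.87557101]), 'torque': array([-0.02747353,  0.03092638,  0.00453024]), 'width': 0.08718122792447691}
```

View pics/top.png

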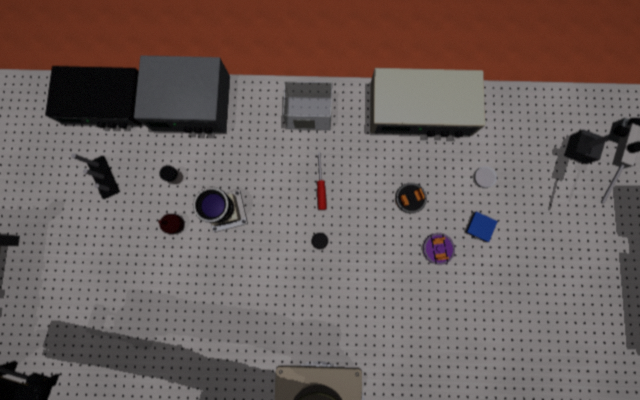

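View pics/scene.png

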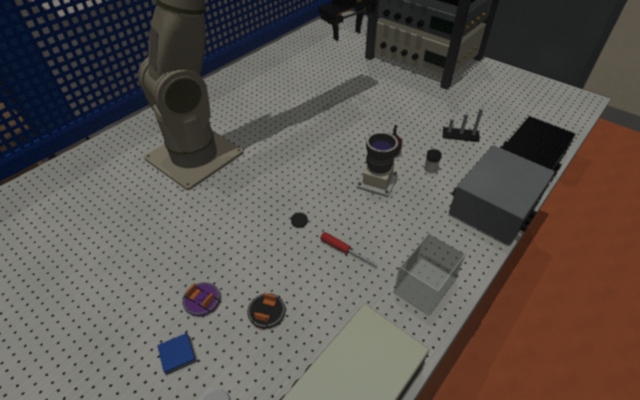

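The top view shows the two candidates: a black cap with orange tabs at (411,198) and a purple look-alike at (438,249). The black one fits the description. The lens rim is at about (212,206), with the blower at (172,224) and the can at (169,174). Next I'll measure and enlarge it.

Run:
```python
from h import *
z=np.load("top.npz");i,d,W=z["i"],z["d"],z["W"]
a=cv2.resize(i[165:235,370:470],None,fx=4,fy=4,interpolation=2)
b=cv2.resize(i[165:235,160:260],None,fx=4,fy=4,interpolation=2)
cv2.imwrite("pics/crop.png",cv2.convertScaleAbs(np.hstack([a,b]),alpha=1.5))
for n in("top","scene"):
    z=np.load(n+".npz");i,d,W=z["i"],z["d"],z["W"]
    h=cv2.cvtColor(i,cv2.COLOR_BGR2HSV)
    m=(h[...,0]>3)&(h[...,0]<20)&(h[...,1]>120)&(h[...,2]>80)&(W[...,2]<.06)&(W[...,2]>.005)&(d>0)
    k,l,st,c=cv2.connectedComponentsWithStats(m.astype(np.uint8))
    for j in range(1,k):
        if st[j,4]>12: print(n,"orange",c[j],st[j,4],np.median(W[l==j],0),W[l==j][:,2].max())
    g=(d>0)&(W[...,2]>.13)&(W[...,2]<.2)&(abs(W[...,0])<.9)&(abs(W[...,1])<.8)
    k,l,st,c=cv2.connectedComponentsWithStats(g.astype(np.uint8))
    for j in range(1,k):
        if st[j,4]>40: p=W[l==j];print(n,"high",c[j],st[j,4],p.min(0),p.max(0),np.percentile(p[:,2],[50,75,90,97]))
    g=(d>0)&(W[...,2]>.006)&(W[...,2]<.05)&(abs(W[...,0])<.9)&(abs(W[...,1])<.9)
    k,l,st,c=cv2.connectedComponentsWithStats(g.astype(np.uint8))
    for j in range(1,k):
        if st[j,4]>150: p=W[l==j];print(n,"low",c[j],st[j,4],np.percentile(p,1,0),np.percentile(p,99,0))
```

```text
top orange [421.81818182 192.81818182] 22 [ 0.59244834 -0.27509479  0.03698237] 0.04153861663110139
top orange [417.15151515 195.09090909] 33 [ 0.58874886 -0.26646062  0.0165823 ] 0.0203532234251845
top orange [404.69047619 199.57142857] 42 [ 0.57337714 -0.22789989  0.03512847] 0.04278000188480818
top orange [438.25454545 240.36363636] 55 [ 0.46284946 -0.3223886   0.0182377 ] 0.04191747187459285
top orange [441.16363636 256.18181818] 55 [ 0.41894401 -0.32850321  0.0184933 ] 0.041300392948509755
top high [616.43171115 150.00784929] 637 [ 0.55830628 -0.74089116  0.14378875] [ 0.76879617 -0.67078105  0.1999805 ] [0.18513619 0.19257678 0.19705837 0.19927556]
top high [211.10095238 204.19047619] 1050 [0.48816186 0.23195261 0.13029294] [0.57603319 0.31937295 0.16141664] [0.13903241 0.15160175 0.15654578 0.158488  ]
top low [223.98648649 112.95045045] 222 [0.75981127 0.28776272 0.01115282] [0.8984513  0.32343859 0.04961883]
top low [403.22137405 127.15776081] 393 [ 0.7556565  -0.37661937  0.01199511] [ 0.89349414 -0.13063574  0.04979078]
top low [306.05610561  95.63366337] 303 [ 0.82343657 
[... 3707 characters left out ...]
scene low [432.33829787 262.32553191] 470 [0.78251525 0.04581446 0.00610009] [0.86193544 0.11474113 0.04937132]
scene low [419.73480663 296.4106814 ] 543 [ 0.78085229 -0.01590772  0.00659762] [0.87952924 0.10763097 0.04969707]
scene low [201.00301811 298.50100604] 994 [ 0.40560702 -0.36609147  0.00813108] [ 0.4825163  -0.28469552  0.03966034]
scene low [266.05910391 310.31839847] 1049 [ 0.54133423 -0.2896096   0.00769875] [ 0.62369598 -0.20766339  0.04004755]
scene low [176.00096061 353.02881844] 1041 [ 0.46812402 -0.48385521  0.00669332] [ 0.54570546 -0.40702623  0.02572056]
scene low [214.6870229  394.55343511] 262 [ 0.61778707 -0.47100737  0.01162482] [ 0.66212079 -0.43219342  0.01823397]
```

View pics/crop.png

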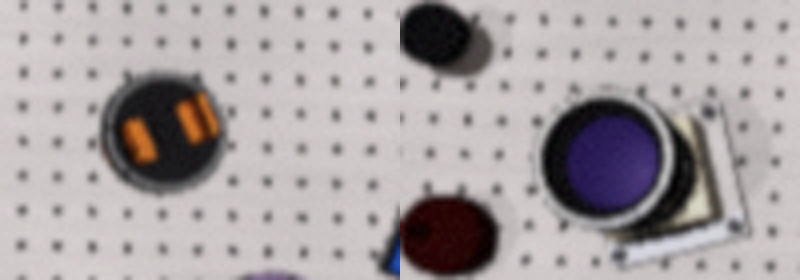

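Confirmed: the black-plated cap's wings are along about 112° and the lens rim is at z≈0.16. I'll move on, looking at both from the wrist camera on the way.

```bash
cat >> h.py <<'E'
def goal(pos,axis=None):
    """shift & turn in units from the current pose to TCP pos, tool x down, tool y along +-axis(deg from world x)"""
    s=r.read_state();q=R.from_quat(s["eef_rot"]);M=q.as_matrix()
    y0=M[:,1]
    if axis is None: axis=np.degrees(np.arctan2(y0[1],y0[0]))
    y=np.array([np.cos(np.radians(axis)),np.sin(np.radians(axis)),0])
    x=np.array([0,0,-1.])
    for k in (1,-1):
        G=np.stack([x,k*y,np.cross(x,k*y)],1);rv=(q.inv()*R.from_matrix(G)).as_rotvec()
        print("shift",np.round(M.T@(np.array(pos)-s["ee_pos"])/.25,4),"turn",np.round(rv/1.5,4),"deg",np.round(np.degrees(np.linalg.norm(rv)),2))
    print("t",s["time"],"pos",s["ee_pos"].round(4),"yaxis",np.round(np.degrees(np.arctan2(y0[1],y0[0])),2),"tilt",M[:,0].round(4),"F",s["ft_force"].round(2),"w",round(s["width"],4),"q7",s["joint_positions"].round(2))
E
python3 - <<'E'
from h import *
c=vision.get_calibration("wrist");Rm=cv2.Rodrigues(np.array(c["rvec"]))[0];t=np.array(c["tvec"]).ravel()
s=r.read_state();M=R.from_quat(s["eef_rot"]).as_matrix()
print("M",M.round(3).tolist(),"cam in tool",(M.T@(-Rm.T@t-s["ee_pos"])).round(3),"fwd in tool",(M.T@Rm[2]).round(3),c["camera_matrix"])
goal([.45,.25,.42],112)
goal([.5825,-.2487,.25],112)
E
```

```text
M [[-0.0, 0.24, 0.971], [-0.001, 0.971, -0.24], [-1.0, -0.001, 0.0]] cam in tool [-0.162 -0.    -0.082] fwd in tool [ 0.954 -0.001  0.299] [[291.18113918   0.         318.31874654]
 [  0.         291.18113918 193.69268365]
 [  0.           0.           1.        ]]
shift [-0.7912 -1.0962  1.5068] turn [-4.178e-01 -2.000e-04  8.000e-04] deg 35.91
shift [-0.7912 -1.0962  1.5068] turn [1.6766e+00 1.1000e-03 3.0000e-04] deg 144.09
t 0.1 pos [0.1502 0.6063 0.2218] yaxis 76.09 tilt [-3.0e-04 -1.3e-03 -1.0e+00] F [-0.5   0.18 -0.34] w 0.0873 q7 [-1.35  0.33 -0.06  1.46  0.02  1.35 -0.09]
shift [-0.1088 -2.9042  2.5008] turn [-4.178e-01 -2.000e-04  8.000e-04] deg 35.91
shift [-0.1088 -2.9042  2.5008] turn [1.6766e+00 1.1000e-03 3.0000e-04] deg 144.09
t 0.1 pos [0.1502 0.6063 0.2218] yaxis 76.09 tilt [-3.0e-04 -1.3e-03 -1.0e+00] F [-0.5   0.18 -0.34] w 0.0873 q7 [-1.35  0.33 -0.06  1.46  0.02  1.35 -0.09]
```

```bash
python3 -m pendant '-0.7 -0.7 0.95 -0.418 0 0;-0.7 -0.7 0.95 -0.418 0 0;-0.7 -0.7 0.95 -0.418 0 0;-0.7 -0.7 0.95 -0.418 0 0;-0.7 -0.7 0.95 -0.418 0 0;-0.7 -0.7 0.95 -0.418 0 0;-0.7 -0.7 0.95 -0.418 0 0;-0.7 -0.7 0.95 -0.418 0 0' 1 20
python3 - <<'E'
from h import *
goal([.48,.285,.40],112)
E
```

```text
time: 0.9
ee_pos: [0.3432, 0.3758, 0.401]
eef_rot: [-0.131, 0.693, 0.133, 0.696]
ft_force: [-0.2, 0.9, 0.6]
width: 0.0871
shift [ 0.0053 -0.5387  0.3756] turn [-0.0056  0.0035 -0.001 ] deg 0.57
shift [ 0.0053 -0.5387  0.3756] turn [ 2.0888e+00 -1.5000e-03 -5.4000e-03] deg 179.52
t 0.9 pos [0.3432 0.3758 0.401 ] yaxis 111.52 tilt [ 0.0043  0.0033 -1.    ] F [-0.19  0.91  0.62] w 0.0871 q7 [-0.99  0.04  0.07  1.44 -0.    1.66  1.03]
```

```bash
python3 -m pendant '0 -0.54 0.38 0 0 0;0 -0.54 0.38 0 0 0;0 -0.54 0.38 0 0 0;0 -0.54 0.38 0 0 0;0 -0.54 0.38 0 0 0;0 -0.54 0.38 0 0 0'
python3 - <<'E'
from h import *
i,d,W=cloud("wrist");np.savez("wl",i=i,d=d,W=W);cv2.imwrite("pics/wl.png",i)
goal([.5825,-.2487,.25],112)
E
```

```text
time: 1.5
ee_pos: [0.4765, 0.2913, 0.397]
eef_rot: [-0.135, 0.694, 0.135, 0.694]
ft_force: [-0.6, 0.2, -0.4]
width: 0.087
shift [ 0.5877 -2.163  -0.4203] turn [ 0.0017 -0.0005 -0.0004] deg 0.16
shift [ 0.5877 -2.163  -0.4203] turn [-2.0927e+00  7.0000e-04 -9.0000e-04] deg 179.85
t 1.55 pos [0.4761 0.2917 0.3972] yaxis 112.15 tilt [-1.e-03  3.e-04 -1.e+00] F [-1.03 -0.33  0.84] w 0.0868 q7 [-0.81  0.15  0.21  1.33 -0.03  1.67  1.35]
```

View pics/wl.png

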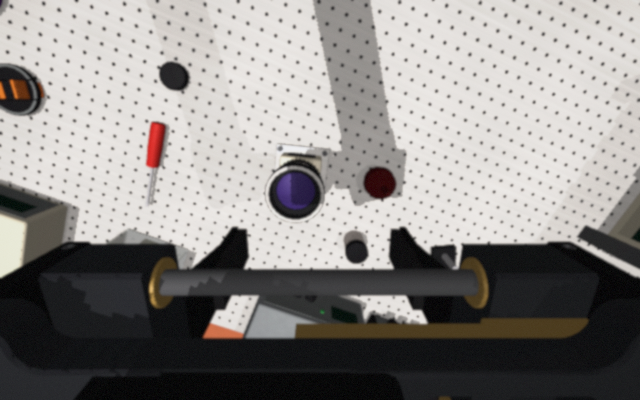

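The wrist picture shows the rim ring at about (296,190), with the blower (380,182) and can (356,247) clear of it. I'll fit the rim and start turning the wrist by a half turn while travelling to the cap.

```bash
cat > rim.py <<'E'
from h import *
from scipy.optimize import least_squares
def fit(n):
    z=np.load(n+".npz");i,d,W=z["i"],z["d"],z["W"]
    m=(d>0)&(np.hypot(W[...,0]-.531,W[...,1]-.277)<.06)&(W[...,2]>.145)&(W[...,2]<.18)
    p=W[m];print(n,m.sum(),"z pct",np.percentile(p[:,2],[10,25,50,75,90,98]).round(4))
    zr=np.percentile(p[:,2],75); p=p[abs(p[:,2]-zr)<.004]
    f=least_squares(lambda a:np.hypot(p[:,0]-a[0],p[:,1]-a[1])-a[2],[.531,.277,.04],loss="soft_l1",f_scale=.002)
    print(" circle",f.x.round(4),"rms",np.sqrt(np.mean(f.fun**2)).round(4),"bbox mid",((p.min(0)+p.max(0))/2).round(4))
for n in("top","scene","wl"): fit(n)
E
python3 rim.py
python3 -m pendant '0 -0.8 -0.2 1 0 0;0 -0.8 -0.2 1 0 0;0 -0.8 -0.2 1 0 0;0 -0.8 -0.2 1 0 0;0 -0.8 -0.2 1 0 0;0 -0.8 -0.2 1 0 0;0 -0.8 -0.2 1 0 0;0 -0.8 -0.2 1 0 0'
python3 - <<'E'
from h import *
goal([.6,-.26,.27],112)
E
```

```text
top 275 z pct [0.1525 0.1542 0.1561 0.1576 0.1586 0.1603]
 circle [0.532  0.2756 0.0404] rms 0.0017 bbox mid [0.5337 0.2764 0.1575]
scene 261 z pct [0.1466 0.1493 0.1538 0.1574 0.1589 0.1602]
 circle [0.5303 0.2775 0.0402] rms 0.002 bbox mid [0.5286 0.2777 0.1572]
wl 763 z pct [0.1523 0.1537 0.1562 0.1569 0.1575 0.1581]
 circle [0.5306 0.2752 0.0404] rms 0.0017 bbox mid [0.5312 0.2755 0.1562]
time: 2.35
ee_pos: [0.5052, 0.0878, 0.3976]
eef_rot: [0.282, 0.649, -0.281, 0.649]
ft_force: [0.6, 0.1, 0.8]
width: 0.0872
shift [ 0.5093 -0.6733  1.2754] turn [-8.021e-01 -1.000e-04 -6.000e-04] deg 68.93
shift [ 0.5093 -0.6733  1.2754] turn [ 1.2923e+00 -7.0000e-04  1.0000e-04] deg 111.07
t 2.35 pos [0.5052 0.0878 0.3976] yaxis 43.07 tilt [ 0.e+00  8.e-04 -1.e+00] F [0.61 0.09 0.79] w 0.0872 q7 [-0.65  0.04  0.4   1.45 -0.01  1.66  0.51]
```

```bash
python3 -m pendant '0.3 -0.5 0.95 0.9 0 0;0.3 -0.5 0.95 0.9 0 0;0.3 -0.5 0.95 0.9 0 0;0.3 -0.5 0.95 0.9 0 0;0.3 -0.5 0.95 0.9 0 0;0.3 -0.5 0.95 0.9 0 0;0.3 -0.5 0.95 0.9 0 0;0.3 -0.5 0.95 0.9 0 0'
python3 - <<'E'
from h import *
goal([.59,-.26,.25],112)
E
```

```text
time: 3.15
ee_pos: [0.5778, -0.1716, 0.3218]
eef_rot: [-0.599, -0.376, 0.599, -0.375]
ft_force: [0.3, 0.4, 0.2]
width: 0.0869
shift [0.287  0.1981 0.2971] turn [-1.6036e+00 -1.1000e-03  1.0000e-04] deg 137.82
shift [0.287  0.1981 0.2971] turn [4.908e-01 1.000e-04 9.000e-04] deg 42.19
t 3.15 pos [ 0.5778 -0.1716  0.3218] yaxis -25.81 tilt [-1.e-03  8.e-04 -1.e+00] F [0.3  0.45 0.17] w 0.0869 q7 [-0.36  0.29  0.74  1.39 -0.2   1.53 -0.09]
```

```bash
python3 -m pendant '0.287 0.198 0.297 0.491 0 0;0.287 0.198 0.297 0.491 0 0;0.287 0.198 0.297 0.491 0 0;0.287 0.198 0.297 0.491 0 0;0.287 0.198 0.297 0.491 0 0;0.287 0.198 0.297 0.491 0 0;0.287 0.198 0.297 0.491 0 0'
cat > cap.py <<'E'
from h import *
from scipy.optimize import least_squares
def fit(n,c0=(.5825,-.2487)):
    z=np.load(n+".npz");i,d,W=z["i"],z["d"],z["W"]
    near=(d>0)&(np.hypot(W[...,0]-c0[0],W[...,1]-c0[1])<.05)
    h=cv2.cvtColor(i,cv2.COLOR_BGR2HSV)
    o=(h[...,0]>3)&(h[...,0]<20)&(h[...,1]>120)&(h[...,2]>50)&near&(W[...,2]>.033)&(W[...,2]<.045)
    p=W[o]; k,l,c=cv2.kmeans(p[:,:2].astype(np.float32),2,None,(3,50,1e-4),5,0)
    l=l.ravel();e=[(cv2.minAreaRect((p[l==j][:,:2]*1000).astype(np.float32))) for j in(0,1)]
    dv=c[0]-c[1];print(n,"wings",c.round(4).tolist(),"mid",c.mean(0).round(4),"sep",np.hypot(*dv).round(4),"axis",np.degrees(np.arctan2(dv[1],dv[0])).round(1),"top z",np.median(p[:,2]).round(4),e)
    q=W[near&(W[...,2]>.008)&(W[...,2]<.022)]
    hull=cv2.convexHull((q[:,:2]*1000).astype(np.float32))[:,0]
    f=least_squares(lambda a:np.hypot(hull[:,0]-a[0],hull[:,1]-a[1])-a[2],[c0[0]*1e3,c0[1]*1e3,44],loss="soft_l1")
    print("  plate",f.x.round(1),"z med",np.median(q[:,2]).round(4))
if __name__=="__main__":
    import sys
    for n in sys.argv[1:]: fit(n)
E
python3 - <<'E'
from h import *
i,d,W=cloud("wrist");np.savez("wc",i=i,d=d,W=W);cv2.imwrite("pics/wc.png",i)
goal([.5825,-.2487,.25],112)
E
python3 cap.py top scene wc
```

```text
time: 3.85
ee_pos: [0.591, -0.2593, 0.2506]
eef_rot: [0.693, 0.139, -0.693, 0.139]
ft_force: [0.8, 0.3, 0.5]
width: 0.0873
shift [ 0.003  -0.0533  0.0139] turn [-2.0872e+00 -7.0000e-04 -5.0000e-04] deg 179.38
shift [ 0.003  -0.0533  0.0139] turn [ 0.0072 -0.0003  0.0004] deg 0.62
t 3.9 pos [ 0.5908 -0.2597  0.2507] yaxis -67.38 tilt [ 2.e-04  8.e-04 -1.e+00] F [ 0.43  0.4  -0.48] w 0.0873 q7 [-0.27  0.47  0.87  1.4  -0.36  1.44 -0.58]
top wings [[0.5720000267028809, -0.22450000047683716], [0.5927000045776367, -0.2736000120639801]] mid [ 0.5823 -0.2491] sep 0.0532 axis 112.8 top z 0.0369 [((571.7415161132812, -224.9961395263672), (27.11834716796875, 5.8141913414001465), 23.253137588500977), ((592.9991455078125, -274.13714599609375), (28.316932678222656, 6.24513578414917), 22.89415740966797)]
  plate [ 582.7 -249.5   43.4] z med 0.0156
scene wings [[0.5924000144004822, -0.27309998869895935], [0.572700023651123, -0.22450000047683716]] mid [ 0.5825 -0.2488] sep 0.0524 axis -68.0 top z 0.0378 [((592.127197265625, -273.3958435058594), (28.445995330810547, 6.918438911437988), 24.442798614501953), ((572.787353515625, -223.44093322753906), (27.560447692871094, 5.42515230178833), 20.76396942138672)]
  plate [ 581.7 -248.2   43.6] z med 0.0163
wc wings [[0.5724999904632568, -0.22529999911785126], [0.5929999947547913, -0.27469998598098755]] mid [ 0.5828 -0.25  ] sep 0.0535 axis 112.5 top z 0.0371 [((573.063720703125, -224.92999267578125), (28.264110565185547, 5.551057815551758), 22.39117431640625), ((592.953125, -274.343505859375), (29.661409378051758, 5.397749900817871), 23.420093536376953)]
  plate [ 582.8 -249.8   43.6] z med 0.0151
```

View pics/wc.png

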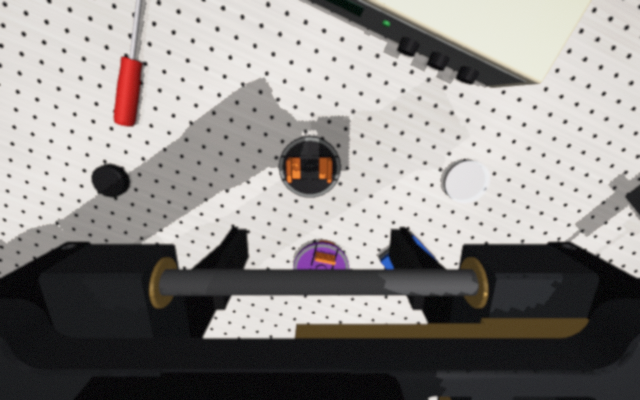

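The wrist view shows the black cap at (309,166) with its wings lined up with the jaws. The three fits agree on centre (0.5826, -0.2494) and axis 112.6°, and the jaw axis already matches.

```bash
python3 - <<'E'
from h import *
goal([.5826,-.2494,.035],112.6)
E
python3 -m pendant '0.2 -0.051 0.013 0 0 0;0.4 -0.051 0.013 0 0 0;0.6 -0.051 0.013 0 0 0;0.75 -0.051 0.013 0 0 0;0.82 -0.051 0.013 0 0 0;0.86 -0.051 0.013 0 0 0;0.86 -0.051 0.013 0 0 0;0.86 -0.051 0.013 0 0 0' 1 20;  python3 - <<'E'
from h import *
goal([.5826,-.2494,.017],112.6)
E
```

```text
shift [ 0.863  -0.05    0.0151] turn [-2.0942e+00 -7.0000e-04 -5.0000e-04] deg 179.98
shift [ 0.863  -0.05    0.0151] turn [ 0.0002 -0.0003  0.0004] deg 0.05
t 3.9 pos [ 0.5908 -0.2597  0.2507] yaxis -67.38 tilt [ 2.e-04  8.e-04 -1.e+00] F [ 0.43  0.4  -0.48] w 0.0873 q7 [-0.27  0.47  0.87  1.4  -0.36  1.44 -0.58]
time: 4.7
ee_pos: [0.5837, -0.2509, 0.0376]
eef_rot: [0.695, 0.137, -0.693, 0.137]
ft_force: [0.7, 0.0, 0.8]
width: 0.0872
shift [ 0.0825 -0.0075  0.002 ] turn [ 2.0913e+00 -1.7000e-03  2.1000e-03] deg 179.73
shift [ 0.0825 -0.0075  0.002 ] turn [-0.0031 -0.0014 -0.0011] deg 0.3
t 4.7 pos [ 0.5837 -0.2509  0.0376] yaxis -67.67 tilt [ 2.5e-03 -7.0e-04 -1.0e+00] F [0.68 0.03 0.83] w 0.0872 q7 [-0.23  0.63  0.76  1.66 -0.49  1.05 -0.5 ]
```

```bash
python3 -m pendant '0.04 -0.006 0.002 0 0 0;0.072 -0.006 0.002 0 0 0;0.072 -0.006 0.002 0 0 0;0.072 -0.006 0.002 0 0 0;0.072 -0.006 0.002 0 0 0';  python3 - <<'E'
from h import *
goal([.5826,-.2494,.017],112.6)
E
```

```text
time: 5.2
ee_pos: [0.5817, -0.2493, 0.018]
eef_rot: [0.694, 0.137, -0.694, 0.137]
ft_force: [-0.5, -0.0, -0.4]
width: 0.0869
shift [ 0.004   0.0017 -0.0032] turn [ 2.0909e+00 -2.0000e-04  2.0000e-04] deg 179.7
shift [ 0.004   0.0017 -0.0032] turn [-0.0034 -0.0002 -0.0001] deg 0.3
t 5.2 pos [ 0.5817 -0.2493  0.018 ] yaxis -67.7 tilt [ 3.e-04 -1.e-04 -1.e+00] F [-0.45 -0.   -0.38] w 0.0869 q7 [-0.22  0.65  0.75  1.67 -0.5   1.02 -0.49]
```

```bash
python3 -m pendant '0.005 0.001 -0.003 -0.003 0 0;0.009 0.001 -0.003 -0.003 0 0;0.009 0.001 -0.003 -0.003 0 0;0.009 0.001 -0.003 -0.003 0 0';  python3 - <<'E'
from h import *
goal([.5826,-.2494,.015],112.6)
E
```

```text
time: 5.6
ee_pos: [0.5824, -0.2491, 0.0156]
eef_rot: [0.693, 0.138, -0.693, 0.138]
ft_force: [-0.3, -0.4, 0.2]
width: 0.0867
shift [ 0.0022  0.0013 -0.0002] turn [ 2.094e+00 -0.000e+00  1.000e-04] deg 179.97
shift [ 0.0022  0.0013 -0.0002] turn [-0.0004 -0.0001 -0.    ] deg 0.04
t 5.6 pos [ 0.5824 -0.2491  0.0156] yaxis -67.43 tilt [ 1.e-04  0.e+00 -1.e+00] F [-0.27 -0.38  0.22] w 0.0867 q7 [-0.22  0.65  0.74  1.67 -0.5   1.02 -0.48]
```

```bash
python3 -m pendant '0 0 0 0 0 0;0 0 0 0 0 0;0 0 0 0 0 0;0 0 0 0 0 0;0 0 0 0 0 0;0 0 0 0 0 0;0 0 0 0 0 0;0 0 0 0 0 0' -1 25;  python3 - <<'E'
from h import *
goal([.5826,-.2494,.015],112.6)
E
```

```text
time: 6.4
ee_pos: [0.5824, -0.2491, 0.0158]
eef_rot: [0.694, 0.138, -0.693, 0.138]
ft_force: [-1.1, 0.7, 6.0]
width: 0.0389
shift [ 0.0033  0.0013 -0.0003] turn [2.0939e+00 1.0000e-04 2.0000e-04] deg 179.96
shift [ 0.0033  0.0013 -0.0003] turn [-0.0004 -0.0002  0.0001] deg 0.04
t 6.4 pos [ 0.5824 -0.2491  0.0158] yaxis -67.44 tilt [ 2.e-04  2.e-04 -1.e+00] F [-1.1   0.65  5.98] w 0.0389 q7 [-0.22  0.65  0.74  1.67 -0.5   1.02 -0.48]
```

Width 38.9 mm means the tabs are fully pinched. Next I'll lift it and look.

```bash
python3 -m pendant '-0.02 0 0 0 0 0;-0.1 0 0 0 0 0;-0.25 0 0 0 0 0;-0.42 0 0 0 0 0;-0.6 0 0 0 0 0;-0.75 0 0 0 0 0;-0.85 0 0 0 0 0;-0.85 0 0 0 0 0';  python3 - <<'E'
from h import *
i,d,W=cloud("wrist");cv2.imwrite("pics/lift.png",i)
goal([.531,.276,.23],112.6)
E
```

```text
time: 7.2
ee_pos: [0.5835, -0.25, 0.2318]
eef_rot: [0.695, 0.138, -0.692, 0.139]
ft_force: [-0.3, -0.5, -1.1]
width: 0.0389
shift [-0.0033 -2.02   -0.6151] turn [ 2.094e+00 -1.200e-03  2.200e-03] deg 179.97
shift [-0.0033 -2.02   -0.6151] turn [-0.0004 -0.0014 -0.0007] deg 0.14
t 7.25 pos [ 0.5828 -0.2494  0.2294] yaxis -67.43 tilt [ 2.4e-03 -2.0e-04 -1.0e+00] F [-0.07 -0.34 -2.23] w 0.0388 q7 [-0.3   0.45  0.88  1.47 -0.35  1.39 -0.59]
```

View pics/lift.png

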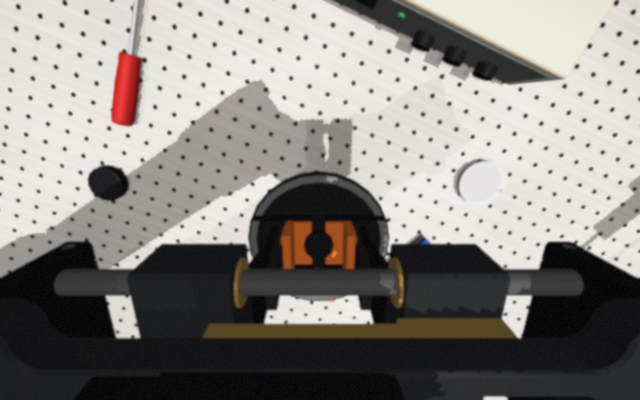

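The cap is held level, centred at about (318,245), with the wings pinched. Next I'll carry it to the lens.

```bash
python3 -m pendant '-0.02 -0.06 -0.02 0 0 0;-0.05 -0.18 -0.05 0 0 0;-0.1 -0.32 -0.1 0 0 0;-0.1 -0.48 -0.15 0 0 0;-0.1 -0.64 -0.2 0 0 0;-0.1 -0.8 -0.24 0 0 0;-0.1 -0.92 -0.28 0 0 0;-0.1 -1 -0.3 0 0 0' && python3 -m pendant '0 -0.12 -0.04 0 0 0;0 -0.25 -0.08 0 0 0;0 -0.4 -0.12 0 0 0;0 -0.55 -0.17 0 0 0;0 -0.68 -0.21 0 0 0;0 -0.78 -0.25 0 0 0;0 -0.85 -0.28 0 0 0;0 -0.85 -0.28 0 0 0';  python3 - <<'E'
from h import *
goal([.531,.276,.23],112.6)
E
```

```text
time: 8.05
ee_pos: [0.5546, 0.0141, 0.2514]
eef_rot: [-0.692, -0.14, 0.694, -0.139]
ft_force: [0.3, 0.1, -1.0]
width: 0.0386
time: 8.85
ee_pos: [0.5376, 0.2366, 0.2514]
eef_rot: [-0.692, -0.14, 0.694, -0.14]
ft_force: [0.0, 0.7, -1.4]
width: 0.039
shift [ 0.0856 -0.1556 -0.0368] turn [-2.092e+00  1.000e-04  2.400e-03] deg 179.8
shift [ 0.0856 -0.1556 -0.0368] turn [ 0.0024  0.0015 -0.0001] deg 0.24
t 8.85 pos [0.5376 0.2366 0.2514] yaxis -67.2 tilt [-0.002 -0.001 -1.   ] F [ 0.04  0.67 -1.45] w 0.039 q7 [-1.07  0.27  0.71  1.55 -0.18  1.39 -1.52]
```

```bash
python3 -m pendant '0.04 -0.06 -0.02 0.001 0 0;0.08 -0.12 -0.03 0.001 0 0;0.13 -0.15 -0.037 0.001 0 0;0.17 -0.154 -0.037 0.001 0 0;0.19 -0.154 -0.037 0.001 0 0;0.19 -0.154 -0.037 0.001 0 0;0.19 -0.154 -0.037 0.001 0 0';  python3 - <<'E'
from h import *
i,d,W=cloud("scene");np.savez("s2",i=i,d=d,W=W)
i2,d2,W2=cloud("top");np.savez("t2",i=i2,d=d2,W=W2)
a=cv2.resize(i[90:210,320:450],None,fx=3,fy=3,interpolation=2);b=cv2.resize(i2[150:270,150:280],None,fx=3,fy=3,interpolation=2)
cv2.imwrite("pics/over.png",cv2.convertScaleAbs(np.hstack([a,b]),alpha=1.6))
goal([.531,.276,.19],112.6)
E
```

```text
time: 9.55
ee_pos: [0.5329, 0.272, 0.2059]
eef_rot: [0.694, 0.137, -0.693, 0.137]
ft_force: [0.3, -0.1, -0.5]
width: 0.039
shift [ 0.0647 -0.0164  0.002 ] turn [2.0925e+00 3.0000e-04 1.1000e-03] deg 179.84
shift [ 0.0647 -0.0164  0.002 ] turn [-0.0019 -0.0007  0.0002] deg 0.18
t 9.65 pos [0.533  0.2724 0.2062] yaxis -67.56 tilt [ 9.e-04  7.e-04 -1.e+00] F [-0.09  0.51 -0.81] w 0.0388 q7 [-1.1   0.32  0.68  1.59 -0.21  1.3  -1.56]
```

View pics/over.png

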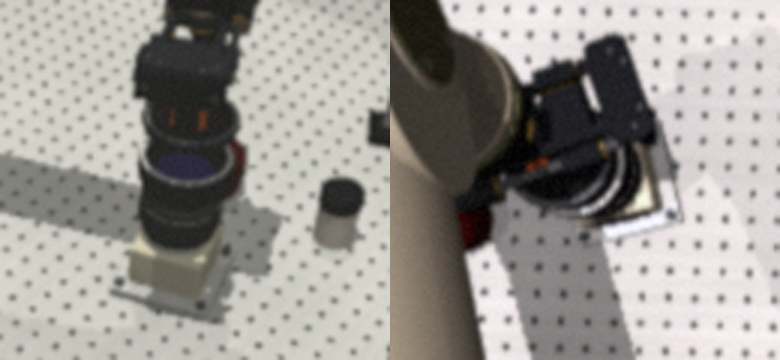

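The crops show the cap level just above the rim, as expected. I'll centre it and come down to just above entry (TCP 0.178).

```bash
python3 -m pendant '0.03 -0.016 0.002 0 0 0;0.06 -0.016 0.002 0 0 0;0.085 -0.016 0.002 0 0 0;0.1 -0.016 0.002 0 0 0;0.105 -0.016 0.002 0 0 0;0.105 -0.016 0.002 0 0 0;0.105 -0.016 0.002 0 0 0';  python3 - <<'E'
from h import *
goal([.531,.276,.170],112.6)
E
```

```text
time: 10.35
ee_pos: [0.5307, 0.2762, 0.1795]
eef_rot: [0.694, 0.138, -0.693, 0.138]
ft_force: [-0.0, 0.2, -1.1]
width: 0.0388
shift [ 0.038   0.0012 -0.0006] turn [2.0929e+00 1.0000e-04 4.0000e-04] deg 179.87
shift [ 0.038   0.0012 -0.0006] turn [-0.0015 -0.0002  0.0001] deg 0.13
t 10.35 pos [0.5307 0.2762 0.1795] yaxis -67.53 tilt [ 3.e-04  2.e-04 -1.e+00] F [-0.05  0.24 -1.14] w 0.0388 q7 [-1.1   0.34  0.67  1.63 -0.22  1.25 -1.56]
```

```bash
python3 -m pendant '0.008 0.001 -0.0006 0 0 0;0.016 0.001 -0.0006 0 0 0;0.024 0.001 -0.0006 0 0 0;0.024 0.001 -0.0006 0 0 0' && python3 -m pendant '0.006 0 0 0 0 0;0.012 0 0 0 0 0;0.012 0 0 0 0 0'
```

```text
time: 10.75
ee_pos: [0.5306, 0.276, 0.173]
eef_rot: [-0.693, -0.138, 0.694, -0.138]
ft_force: [0.1, 0.5, -0.4]
width: 0.0389
time: 11.05
ee_pos: [0.5307, 0.276, 0.17]
eef_rot: [-0.693, -0.138, 0.694, -0.138]
ft_force: [-0.5, -0.1, -1.3]
width: 0.0386
```

```bash
python3 -m pendant '0.004 0 0 0 0 0;0.004 0 0 0 0 0;0.004 0 0 0 0 0' && python3 -m pendant '0.004 0 0 0 0 0;0.004 0 0 0 0 0;0.004 0 0 0 0 0' && python3 -m pendant '0.004 0 0 0 0 0;0.004 0 0 0 0 0;0.004 0 0 0 0 0'
```

```text
time: 11.35
ee_pos: [0.5308, 0.276, 0.1693]
eef_rot: [0.694, 0.138, -0.694, 0.138]
ft_force: [-0.3, -0.1, -1.6]
width: 0.0391
time: 11.65
ee_pos: [0.5308, 0.2761, 0.1683]
eef_rot: [-0.694, -0.138, 0.694, -0.138]
ft_force: [0.1, 1.1, -1.5]
width: 0.039
time: 11.95
ee_pos: [0.5308, 0.2761, 0.1673]
eef_rot: [-0.694, -0.138, 0.694, -0.138]
ft_force: [-0.2, -0.8, -1.2]
width: 0.0384
```

```bash
python3 -m pendant '0.003 0 0 0 0 0;0.004 0 0 0 0 0;0.004 0 0 0 0 0' && python3 -m pendant '0.004 0 0 0 0 0;0.004 0 0 0 0 0;0.004 0 0 0 0 0'
```

```text
time: 12.25
ee_pos: [0.5309, 0.2761, 0.1665]
eef_rot: [0.694, 0.138, -0.693, 0.138]
ft_force: [-1.0, 1.4, 2.3]
width: 0.0389
time: 12.55
ee_pos: [0.5309, 0.2761, 0.1655]
eef_rot: [0.694, 0.138, -0.693, 0.138]
ft_force: [-0.9, -0.3, 3.5]
width: 0.0386
```

Baseline is -1.2 N (the cap's weight) and the seal met the rim at TCP≈0.167, with no lateral bind. I'll press on gently to near the seal stop.

```bash
python3 -m pendant '0.004 0 0 0 0 0;0.004 0 0 0 0 0;0.004 0 0 0 0 0' && python3 -m pendant '0.004 0 0 0 0 0;0.004 0 0 0 0 0;0.004 0 0 0 0 0' && python3 -m pendant '0.002 0 0 0 0 0;0.002 0 0 0 0 0;0.002 0 0 0 0 0'
```

```text
time: 12.85
ee_pos: [0.5309, 0.2761, 0.1644]
eef_rot: [0.694, 0.138, -0.693, 0.138]
ft_force: [-2.1, -0.5, 4.9]
width: 0.0391
time: 13.15
ee_pos: [0.5309, 0.2761, 0.1635]
eef_rot: [0.694, 0.138, -0.693, 0.138]
ft_force: [-2.9, -1.1, 5.0]
width: 0.0389
time: 13.45
ee_pos: [0.5309, 0.2761, 0.1631]
eef_rot: [0.694, 0.138, -0.693, 0.138]
ft_force: [-1.6, -0.7, 5.7]
width: 0.0389
```

```bash
python3 -m pendant '0.002 0 0 0 0 0;0.002 0 0 0 0 0;0.002 0 0 0 0 0'
python3 - <<'E'
from h import *
goal([.531,.276,.163],112.6)
E
```

```text
time: 13.75
ee_pos: [0.5309, 0.2761, 0.1629]
eef_rot: [0.694, 0.138, -0.693, 0.138]
ft_force: [-3.3, -1.8, 9.1]
width: 0.0388
shift [-0.0004  0.0005 -0.0001] turn [2.0929e+00 4.0000e-04 5.0000e-04] deg 179.87
shift [-0.0004  0.0005 -0.0001] turn [-0.0015 -0.0003  0.0003] deg 0.13
t 13.75 pos [0.5309 0.2761 0.1629] yaxis -67.53 tilt [ 3.e-04  5.e-04 -1.e+00] F [-3.34 -1.82  9.09] w 0.0388 q7 [-1.09  0.36  0.67  1.65 -0.23  1.22 -1.55]
```

The seal is at its stop (about 10 N net, under 18). Now I'll let the tabs out slowly while holding it down.

```bash
python3 -m pendant '0 0 0 0 0 0;0 0 0 0 0 0;0 0 0 0 0 0;0 0 0 0 0 0' 0.1; python3 -m pendant '0 0 0 0 0 0;0 0 0 0 0 0;0 0 0 0 0 0;0 0 0 0 0 0' 0.3
```

```text
time: 14.15
ee_pos: [0.5309, 0.2762, 0.1627]
eef_rot: [0.694, 0.138, -0.693, 0.138]
ft_force: [-2.7, -0.4, 7.4]
width: 0.0474
time: 14.55
ee_pos: [0.5311, 0.2764, 0.1627]
eef_rot: [0.694, 0.138, -0.693, 0.138]
ft_force: [-0.9, 0.2, 5.5]
width: 0.0559
```

Tips still press the plate with ~5.5 N while the tabs are out (jaws 56 mm, past the locked 52). I'll open a little more, then rise and look.

```bash
python3 -m pendant '0 0 0 0 0 0;0 0 0 0 0 0;0 0 0 0 0 0' 0.55; python3 -m pendant '-0.01 0 0 0 0 0;-0.03 0 0 0 0 0;-0.08 0 0 0 0 0;-0.2 0 0 0 0 0;-0.4 0 0 0 0 0;-0.6 0 0 0 0 0;-0.75 0 -0.05 0 0 0;-0.8 0 -0.05 0 0 0'; python3 -m pendant '0 0 -0.1 0 0 0;0 0 -0.1 0 0 0;0 0 -0.1 0 0 0';  python3 - <<'E'
from h import *
for n,f in(("scene","s3"),("wrist","w3"),("top","t3")):
    i,d,W=cloud(n);np.savez(f,i=i,d=d,W=W)
    h=cv2.cvtColor(i,cv2.COLOR_BGR2HSV)
    near=(d>0)&(np.hypot(W[...,0]-.531,W[...,1]-.276)<.05)
    o=(h[...,0]>3)&(h[...,0]<20)&(h[...,1]>120)&(h[...,2]>50)&near&(W[...,2]>.182)&(W[...,2]<.2)
    p=W[o]
    if len(p)>20:
        k,l,c=cv2.kmeans(p[:,:2].astype(np.float32),2,None,(3,50,1e-4),5,0);l=l.ravel()
        print(n,len(p),"mid",c.mean(0),"sep",np.hypot(*(c[0]-c[1])),"z",[np.percentile(p[l==j][:,2],70).round(4) for j in(0,1)])
    q=W[near&(W[...,2]>.158)&(W[...,2]<.172)]
    A=np.c_[q[:,:2]-[.531,.276],np.ones(len(q))];s=np.linalg.lstsq(A,q[:,2],rcond=None)[0]
    print("   plate n",len(q),"z",s[2].round(4),"tilt deg",np.degrees(np.arctan(np.hypot(*s[:2]))).round(2),"bbox mid",((q.min(0)+q.max(0))/2).round(4))
a=np.load("s3.npz")["i"];b=np.load("w3.npz")["i"]
cv2.imwrite("pics/end.png",cv2.convertScaleAbs(np.hstack([cv2.resize(a[110:210,330:430],(380,380)),cv2.resize(b[60:260,200:400],(380,380))]),alpha=1.5))
goal([.531,.276,.4])
E
```

```text
time: 14.85
ee_pos: [0.5313, 0.2764, 0.1628]
eef_rot: [0.694, 0.138, -0.693, 0.138]
ft_force: [-0.1, 0.2, 6.3]
width: 0.0664
time: 15.65
ee_pos: [0.5438, 0.2812, 0.3672]
eef_rot: [0.696, 0.139, -0.692, 0.137]
ft_force: [0.6, -0.2, -0.4]
width: 0.0672
time: 15.95
ee_pos: [0.5653, 0.29, 0.3617]
eef_rot: [-0.693, -0.137, 0.694, -0.138]
ft_force: [-0.9, -0.7, 0.4]
width: 0.0675
scene 54 mid [0.53087974 0.27525038] sep 0.046185374 z [np.float64(0.1865), np.float64(0.1871)]
   plate n 441 z 0.1659 tilt deg 1.4 bbox mid [0.5314 0.2762 0.165 ]
wrist 225 mid [0.5322372  0.27539945] sep 0.047653645 z [np.float64(0.187), np.float64(0.1868)]
   plate n 3112 z 0.1645 tilt deg 0.24 bbox mid [0.5315 0.2754 0.1652]
top 69 mid [0.53199446 0.27475804] sep 0.047805276 z [np.float64(0.1874), np.float64(0.1874)]
   plate n 906 z 0.1648 tilt deg 0.19 bbox mid [0.5317 0.2754 0.1658]
shift [-0.1504 -0.0002  0.1469] turn [0.     0.0002 0.0002] deg 0.03
shift [-0.1504 -0.0002  0.1469] turn [-2.0944e+00 -3.0000e-04  4.0000e-04] deg 180.0
t 16.1 pos [0.5649 0.29   0.3624] yaxis -67.54 tilt [-4.e-04  2.e-04 -1.e+00] F [-0.01  1.14  0.69] w 0.0677 q7 [-1.04  0.38  0.71  1.21 -0.24  1.64 -1.56]
```

View pics/end.png

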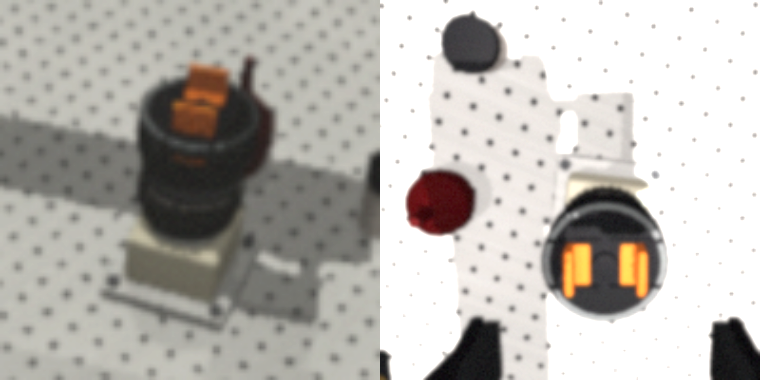

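Wing separation has dropped from 53.4 mm at rest to 47.7 mm. That puts each tab at about 0.0029, the locked reading. The cap is level (0.2°), its plate top is 7.5 mm above the measured rim, and the gripper is clear.

```bash
python3 -c "
from bench import close_job;print(close_job())"
```

```text
the job is handed in; nothing more can be done
None
```

The big black dust cap is locked on the lens, and I handed the job in at about 16 s of the 58 s allowed. I pinched its tabs fully in, with the jaws at 38.9 mm. The cap went into the rim without binding, and I pressed it to its seal stop at about 10 N net, under the 18 N limit. The tabs were let out while the fingertips still pressed the plate with about 5.5 N, and only then did I lift away.

**Last checks (scene, wrist and top cameras):**
- **Locked:** the wing spacing puts each tab at about 0.003 m, the locked reading. The wrist and top cameras agree; the scene camera read the spacing about 1.5 mm smaller.
- **Height:** the plate top is at z ≈ 0.1645–0.148 m above that is not claimed; the readings were 0.1645 (wrist) and 0.1648 m (top), about 7.5 mm above the measured rim, as it should be when locked.
- **Centred:** the cap's centre is within about 1 mm of the lens axis.
- **Level:** tilt is about 0.2° from the wrist and top cameras. The scene camera gave 1.4°, which I put down to its slanted view, with far fewer plate points than the wrist view.
- **Not checked:** I did not re-measure the other objects on the table, but the arm met no unexpected forces and passed well clear of them.

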